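# Slide the ring tray home and lock it

## Robot

A 6-joint arm with a two-finger parallel gripper is mounted at the origin on the work surface. World frame = base frame: x ahead of the robot, y to its left, z up, the work surface at z = 0. Lengths are in mm, angles in rad, forces in N, time in s.
With the tool pointing down it reaches from about 400 to 925 mm from the base axis. Payload 12.5 kg.
Tool frame: the origin (TCP) lies where the fingers leave the gripper's body, on its centre line; the fingertips stand 78 mm ahead of it and the grasp point (between the pads) lies 59 mm ahead of it; z points along the fingers, y is the direction in which the jaws open and shut (so a half turn about z gives the same grasp; the last joint's range is limited). The gripper opens to 95 mm and grips with 3 to 60 N. Pads are 20 mm wide; open, the fingers measure 119 mm over their backs; the gripper's body (75 mm by 180 mm) begins 59 mm behind the grasp point.
Start: joints at [-1.425, 0.491, 1.559, -0, 1.092, -0.106], TCP at [155.739, -605.296, 292.261] pointing down, gripper open.
Joint ranges: [-3.1, 3.1], [-0.84, 2.19], [0.05, 2.79], [-1.13, 4.28], [0.06, 2.93], [-2.69, 2.69]. Speed limits (rad/s): [2.22, 2.22, 2.79, 3.14, 3.14, 3.14].

## Interface

Orientations are given as [roll, pitch, yaw] about the fixed x, y, z axes, in that order (R = Rz(yaw) Ry(pitch) Rx(roll)).
In Python, from cell import env, viewer, ticket, search_frame gives the robot as it stands.
- The arm moves only by the shell command python3 -m inch 'ROWS'. ROWS is a JSON object of lists of equal length, an entry for each row: "hand": the opening, from 0 (shut) to 1 (fully open); "delta_pos": the shift along the tool's x, y, z in cm, a list of three; "turn": the turn about the tool's z in rad. A call has 1 to 20 rows; each row shifts and turns the commanded pose from where the row before left it, along the tool's axes as they then stand; what a row does not reach is not made up. A row lasts 1/10 s, in which the tool goes at most 50 mm and 8.59 degrees, less where a joint would pass 70% of its speed; a pose out of reach is approached as far as the arm can. A call is refused whole if a number of a shift passes 5 or a number of a turn 0.15, either way. A call with a gripper value outside its range is refused whole. The fingers move at their own pace and stop on an object; the grip force is fixed at half the most. Time passes only in rows, so rows that do not move let the fingers close. It gives the time, the measured TCP pose, the force and the opening at its end, in the units of the state.
- env.state(): the state, without advancing time (a new reading comes with each control period).
- viewer.read_camera(name): name is "scene" or "top"; returns (picture, depth): 400x640x3 uint8, blue, green, red; 400x640 float32, mm along the optical axis (not along the pixel's ray), 0 where there is no reading.
- viewer.get_calibration(name): a dict with "fx", "fy", "cx", "cy" (pixels), "T" (4x4, takes a point from camera to world coordinates). Camera axes: x right, y down, z forward; pixel columns grow to the right and rows downward; lengths in mm; the calibration is good to about 2 mm. A picture is of the moment at which its call begins. get_calibration takes no time and is no camera call.
- ticket.job_done(): hands the job in, once; it reports no verdict.
Trained networks look in the newest picture that a camera, given by its name, has taken for a name from the list of things; names that differ only in an ending like _2 or _b are one class to them, and where a whole thing is asked for, a point or a joint stands for the part that bears it (a point fixed in the world has none). Each returns a list of dicts, best first, with "p" (0 to 1); they miss things now and then, are a little off and sometimes report something else, mostly with a low value. They report only what shows in the picture. A call takes as long as a camera call. They do not tell look-alikes from the thing itself.
- search_frame(camera, label): "centre" ([column, row] in pixels, amid what is visible of it).
The state is a dict: "t": time; "joints": joint angles; "qvel": joint speeds; "tau": joint torques, N m; "eef_pos": TCP position; "tcp_rot": TCP orientation; "ft_force": force on the tool from outside, world axes, zero at the start; "moment": the same for the moment, N m; "opening": opening from 0.0 (shut) to 1.0 (fully open).
Only numpy, scipy, OpenCV 4.12 (cv2) and the standard library are available. Lean on these libraries where they do the work, as an engineer would, in place of code of your own. Each camera call takes 0.05 s, during which the arm holds its last target.

## Task

With your fingertips, push the wooden ring tray along its runners, away from the open end it stands near, until you feel it drop into the locating notches and lie level; slide it only, never lift it. Then push the little wooden turn button round a quarter turn so that it points straight across over the tray's rim, take the hand away, and leave the other things on the counter alone.

Things in the scene. Friction and masses are not known exactly. Their poses are not given: they have to be found in the camera images.
- rack: Fixed wooden rack, base slab 200 (x) by 400 (y) by 15 mm. Origin: centre of its underside, on the counter (z = 0). The tray must travel along the rack's +y. Side guides run full length at x = +-62 to +-80 mm, tops 52 mm above the counter; between them two runners at x = +-26 to +-60 mm, tops 37 mm above the counter. Both ends are open.
- rack_mid (a point): Point midway between the runners, 37 mm above the rack's origin. Each runner has two notches, 22 mm long and 8 mm deep, for the tray's feet. Where they lie differs each time: the tray drops with its origin between y = 28 and 72 mm of the rack. All four feet drop together, 3 mm play fore and aft, then the notch walls stop it. Pushed fast (over about 0.15 m/s) it may jump the notches; the runners go on.
- ring_tray: Loose wooden tray with four grey ring rolls (below its rim), 120 (x) by 150 (y) mm, 0.3 to 0.55 kg. Origin: centre, level with the soles of its feet; 37 mm above the counter while riding on the runners, 29 mm when dropped. Underside of floor 10 mm, top of rim 36 mm above the origin. Its y is along the rack's y, 2 mm side play. Starts with origin at y = -112 to -58 mm of the rack.
- tray_end (a point): Middle of the tray's upright flat end face that looks to the rack's -y (75 mm from the tray's origin, 23 mm above it; the face spans 10 to 36 mm above the origin). Pushing here slides the tray home; it takes 1 to 5 N.
- turn_button (a joint): Angle of the wooden turn button on its upright pivot. 0: its free end points along the rack's +y; grows counterclockwise seen from above; 1.57: along the rack's -x, straight across and 2.5 mm above the dropped tray's rim. Starts between -0.45 and 0, stops at 1.6. Stiff (1 to 2 N at its end), stays where left. The rim blocks it while the tray still rides on the runners.
- button_pivot (a point): Pivot axis of the turn button, on the +x side guide at x = 73, y = 20 mm of the rack, at the bar's mid height, 76.5 mm above the counter. The bar is 16 mm wide, 18 mm tall (67.5 to 85.5 mm above the counter) and runs from 11 mm behind the pivot to 55 mm ahead of it.
- button_end (a point): Middle of the free end face of the turn button, 55 mm from its pivot, 76.5 mm above the counter.
- bead_jar: Bystander: amber jar with steel lid, 52 mm across, 75 mm tall; origin at the centre of its underside.
- bangles: Bystander: stack of brass bangles standing as one tube, 68 mm across, 35 mm tall; origin at the centre of its underside.
- ring_box: Bystander: small cardboard box, 55 by 55 by 40 mm; origin at the centre of its underside.
Things that resemble listed ones, but are neither listed nor needed, are in the scene too. Of the things like the ring_tray, leave any that is turquoise; of the rest the smaller one is meant.

How it is judged:
By the outcome, as a careful person would: the job done as asked, in the order asked, and still so for the second after the job is handed in, with the robot touching nothing.
It also fails if it takes over 54 s, if anything falls off the work surface, if the arm or the gripper's body presses on something with over 40 N, if the wrist force passes 120 N, or if a joint passes its speed limit or range.

## Working session

There is one attempt and no reset: what is moved stays moved. The work goes in short steps, Python scripts to look and compute and a shell command to move; the robot and the scene stay as the last step left them, time stands still between calls to the robot, and variables do not carry over. Pictures are saved under pics/ and viewed, and the job is handed in when it is done.

```bash
ls; mkdir -p pics; python3 - <<'E'
from cell import env, viewer, ticket, search_frame
import cv2,numpy as np
s=env.state();print({k:np.round(v,3).tolist() for k,v in s.items()})
for c in("scene","top"):
    p,d=viewer.read_camera(c);cv2.imwrite(f"pics/{c}0.png",p);np.save(f"{c}0.npy",d)
    k=viewer.get_calibration(c);print(c,k["fx"],k["cx"],k["cy"],np.round(k["T"],3).tolist())
E
```

```text
pics
{'t': 0.0, 'joints': [-1.425, 0.492, 1.559, 0.0, 1.092, -0.106], 'qvel': [-0.002, -0.0, -0.003, 0.0, 0.001, 0.001], 'tau': [-0.003, -61.264, -25.818, 0.069, 0.048, -0.0], 'eef_pos': [155.723, -605.141, 291.669], 'tcp_rot': [-3.141, -0.0, 0.252], 'ft_force': [0.232, -0.534, 0.421], 'moment': [0.008, -0.012, -0.028], 'opening': 0.996}
scene 384.65395473134004 320.42534488784787 202.92424470882332 [[0.244, 0.552, -0.798, 1356.493], [0.969, -0.158, 0.187, -183.676], [-0.023, -0.819, -0.573, 693.208], [0.0, 0.0, 0.0, 1.0]]
top 439.1818692486334 314.1197441446913 200.3432950441212 [[0.01, -0.992, 0.123, 328.964], [-1.0, -0.009, 0.012, 5.991], [-0.011, -0.123, -0.992, 1342.057], [0.0, 0.0, 0.0, 1.0]]
```

View pics/scene0.png

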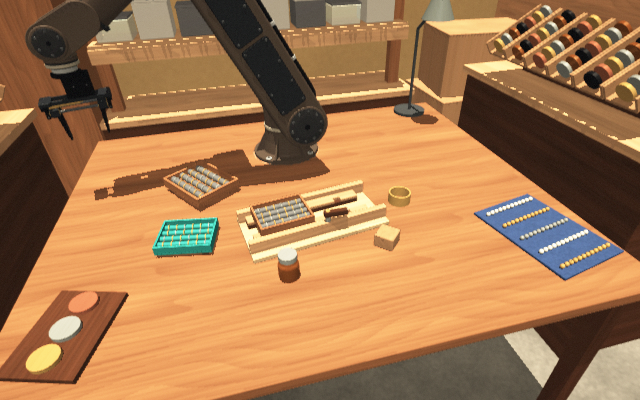

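View pics/top0.png

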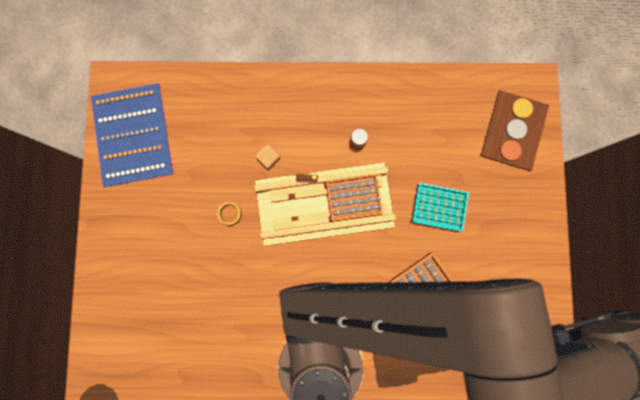

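```bash
cat > h.py <<'E'
from cell import env, viewer, ticket, search_frame
import cv2,numpy as np
def cloud(c,d):
    k=viewer.get_calibration(c);v,u=np.mgrid[:400,:640]
    P=np.stack([(u-k["cx"])/k["fx"]*d,(v-k["cy"])/k["fy"]*d,d],-1)
    T=np.array(k["T"]);return P@T[:3,:3].T+T[:3,3]
def proj(c,P):
    k=viewer.get_calibration(c);T=np.array(k["T"]);q=(np.atleast_2d(P)-T[:3,3])@T[:3,:3]
    return np.stack([q[:,0]/q[:,2]*k["fx"]+k["cx"],q[:,1]/q[:,2]*k["fy"]+k["cy"]],-1)
def ray(c,uv,z):
    k=viewer.get_calibration(c);T=np.array(k["T"]);r=T[:3,:3]@np.array([(uv[0]-k["cx"])/k["fx"],(uv[1]-k["cy"])/k["fy"],1])
    return T[:3,3]+r*(z-T[2,3])/r[2]
E
python3 - <<'E'
from h import *
p=cv2.imread("pics/top0.png");q=cv2.imread("pics/scene0.png")
cv2.imwrite("pics/topz0.png",cv2.resize(p[155:255,240:480],(800,333),interpolation=cv2.INTER_CUBIC))
cv2.imwrite("pics/scz0.png",cv2.resize(q[160:290,150:410],(800,400),interpolation=cv2.INTER_CUBIC))
for c in("top","scene"):
    for l in("ring_tray","rack","turn_button","button_end","tray_end","bead_jar","bangles","ring_box"):
        viewer.read_camera(c) if 0 else 0
        print(c,l,[(np.round(r["centre"]).tolist(),round(r["p"],2)) for r in search_frame(c,l)][:4])
d=np.load("top0.npy");W=cloud("top",d)
print(np.round(W[190:205:3,240:400:8,2]))
E
```

```text
top ring_tray [([349.0, 197.0], 0.85), ([429.0, 274.0], 0.8), ([305.0, 174.0], 0.61), ([442.0, 208.0], 0.57)]
top rack [([311.0, 209.0], 0.92)]
top turn_button []
top button_end [([307.0, 175.0], 0.46), ([314.0, 209.0], 0.23)]
top tray_end [([441.0, 207.0], 0.94), ([424.0, 272.0], 0.89), ([353.0, 196.0], 0.88)]
top bead_jar [([358.0, 138.0], 0.87)]
top bangles [([224.0, 213.0], 0.61)]
top ring_box [([264.0, 159.0], 0.56)]
scene ring_tray [([279.0, 213.0], 0.95), ([186.0, 235.0], 0.83), ([199.0, 182.0], 0.6)]
scene rack [([322.0, 224.0], 0.72)]
scene turn_button [([334.0, 212.0], 0.45)]
scene button_end [([336.0, 211.0], 0.6)]
scene tray_end [([188.0, 240.0], 0.81), ([281.0, 214.0], 0.6), ([200.0, 182.0], 0.58)]
scene bead_jar [([288.0, 267.0], 0.88)]
scene bangles [([400.0, 194.0], 0.9)]
scene ring_box [([386.0, 236.0], 0.68), ([400.0, 194.0], 0.21)]
[[ 5.000e+00  1.000e+00  5.000e+01  4.400e+01  3.400e+01  3.600e+01
   3.600e+01  3.500e+01  3.500e+01  3.600e+01  4.100e+01  7.000e+01
   6.300e+01  5.000e+01  5.300e+01  7.100e+01  6.400e+01  7.000e+01
   1.400e+01 -1.000e+00]
 [-2.000
[... 208 characters left out ...]
  0.000e+00]
 [-5.000e+00 -0.000e+00 -5.000e+00  1.300e+01  3.500e+01  3.400e+01
   3.600e+01  4.000e+01  3.800e+01  2.300e+01  1.200e+01  1.300e+01
   6.800e+01  6.500e+01  5.600e+01  5.500e+01  5.700e+01  7.000e+01
   1.300e+01 -4.000e+00]
 [ 5.000e+00 -2.000e+00 -7.000e+00  1.300e+01  3.500e+01  3.500e+01
   3.300e+01  1.200e+01  1.800e+01  1.700e+01  1.600e+01  1.700e+01
   4.900e+01  5.000e+01  5.400e+01  6.700e+01  6.500e+01  6.300e+01
   1.500e+01 -2.000e+00]
 [ 1.000e+00 -1.000e+00 -1.000e+00  1.400e+01  2.300e+01  1.500e+01
   1.700e+01  1.600e+01  1.000e+01  1.700e+01  1.800e+01  1.600e+01
   6.600e+01  6.400e+01  6.900e+01  6.400e+01  5.000e+01  5.800e+01
   1.100e+01 -2.000e+00]]
```

```bash
python3 - <<'E'
from h import *
p=cv2.imread("pics/top0.png")
W=cloud("top",np.load("top0.npy"))
X,Y,Z=W[...,0],W[...,1],W[...,2]
# guide tops ~52
reg=np.zeros(Z.shape,bool);reg[160:250,250:400]=1
m=reg&(abs(Z-52)<6);print(m.sum())
hs=p.copy();hs[m]=(255,0,0);m2=reg&(abs(Z-15)<6);hs[m2]=(0,255,0);m3=reg&(abs(Z-37)<5);hs[m3]=(0,0,255);m4=reg&(Z>64);hs[m4]=(255,0,255)
cv2.imwrite("pics/mask.png",cv2.resize(hs[155:255,240:480],(800,333),interpolation=cv2.INTER_NEAREST))
allr=reg&(Z>8)
pts=np.stack([X[allr],Y[allr]],-1).astype(np.float32)
print("all",cv2.minAreaRect(pts))
E
```

```text
2204
all ((472.1412658691406, -0.183074951171875), (442.9721984863281, 286.549072265625), 88.80464172363281)
```

View pics/topz0.png

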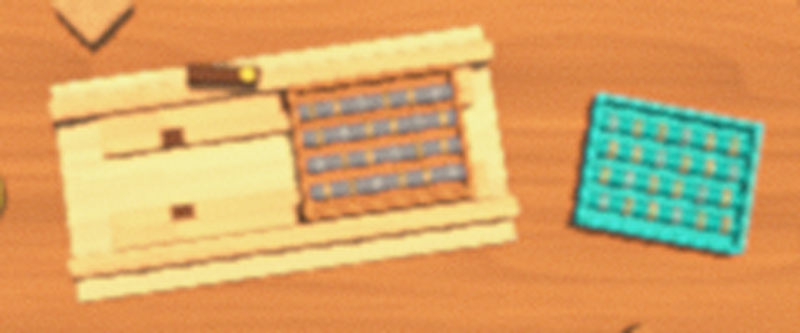

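View pics/scz0.png

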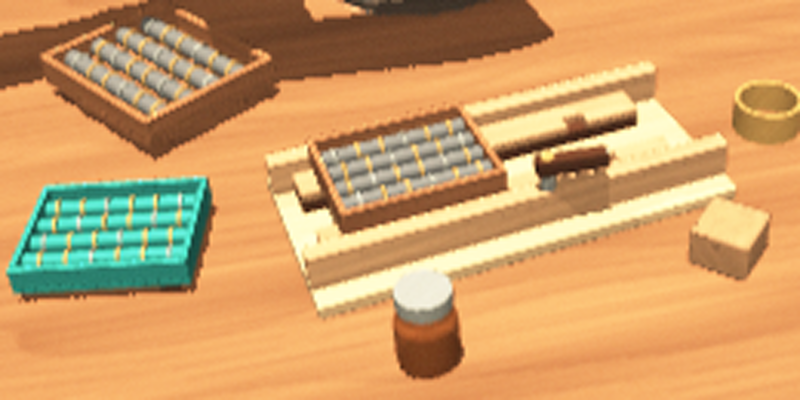

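View pics/mask.png

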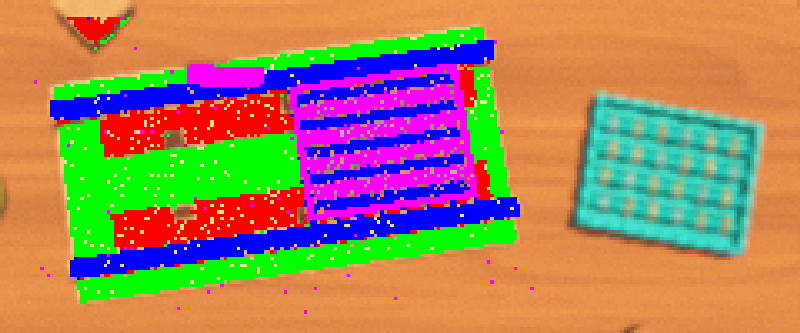

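```bash
cat > fit.py <<'E'
from h import *
from scipy.optimize import minimize
def rackfit(d):
    W=cloud("top",d);Z=W[...,2];reg=np.zeros(Z.shape,bool);reg[160:250,250:400]=1
    P=W[reg];g=P[abs(P[:,2]-52)<7][:,:2]; r=P[abs(P[:,2]-37)<5][:,:2]
    b=P[abs(P[:,2]-15)<5][:,:2]
    def loc(q,p):
        c,s=np.cos(p[2]),np.sin(p[2]);e=q-p[:2];return np.stack([e[:,0]*c+e[:,1]*s,-e[:,0]*s+e[:,1]*c],-1)
    def cost(p):
        a=loc(g,p);m=(abs(a[:,0])>50)
        fx=np.maximum(abs(abs(a[:,0])-71)-9,0); fy=np.maximum(abs(a[:,1])-200,0)
        e=loc(b,p);bx=np.maximum(abs(e[:,0])-100,0);by=np.maximum(abs(e[:,1])-200,0)
        # runners
        q=loc(r,p)
        rx=np.maximum(abs(abs(q[:,0])-43)-17,0)
        return np.minimum(fx,8)[m].sum()+np.minimum(fy,8).sum()*2+np.minimum(bx,8).sum()+np.minimum(by,8).sum()*2+np.minimum(rx,8).sum()
    best=min((minimize(cost,[470+dx,dy,y],method="Nelder-Mead",options=dict(xatol=.05,fatol=.01,maxiter=3000)) for dx in(-10,0,10) for dy in(-10,0,10) for y in(.06,.1,.14)),key=lambda o:o.fun)
    return best.x,best.fun,loc
E
python3 - <<'E'
from fit import *
d=np.load("top0.npy");p,f,loc=rackfit(d);print(np.round(p,3),f)
W=cloud("top",d);reg=np.zeros(d.shape,bool);reg[150:260,250:410]=1
P=W[reg];P=P[(P[:,2]<150)]
L=loc(P[:,:2],p)
ok=(P[:,2]>8)&(abs(L[:,0])<120)&(abs(L[:,1])<230)
def pc(a): return np.round(np.percentile(a,[1,5,50,95,99]),1)
g=abs(P[:,2]-52)<6
for s in(1,-1):
    m=g&(L[:,0]*s>61);print("guide",s,pc(L[m,0]),pc(L[m,1]))
    m=(abs(P[:,2]-37)<4)&(L[:,0]*s>20)&(L[:,0]*s<61);print("runner",s,pc(L[m,0]),pc(L[m,1]))
m=abs(P[:,2]-15)<5;print("base",pc(L[m,0]),pc(L[m,1]))
t=(P[:,2]>66)&(P[:,2]<80)&(abs(L[:,0])<62);print("rim",pc(L[t,0]),pc(L[t,1]),np.median(P[t,2]))
b=(P[:,2]>70)&(P[:,2]<100)&(L[:,0]>58);print("bar",b.sum(),pc(L[b,0]),pc(L[b,1]),np.median(P[b,2]))
q=L[b];c,vv=np.linalg.eigh(np.cov(q.T));print(vv[:,1],q.mean(0))
n=(P[:,2]<34)&(P[:,2]>20)&(abs(abs(L[:,0])-43)<14)&(L[:,1]>-20)&(L[:,1]<140)
print("notch",[np.round([*a,z]).tolist() for a,z in zip(L[n],P[n,2])])
c,s=np.cos(p[2]),np.sin(p[2])
im=cv2.imread("pics/top0.png")
def w(x,y,z): return [p[0]+c*x-s*y,p[1]+s*x+c*y,z]
big=cv2.resize(im[155:255,240:480],(800,333),interpolation=cv2.INTER_CUBIC)
for rect,z in(((-80,80,-200,200),52),((-100,100,-200,200),15)):
    a=[w(rect[i],rect[j],z) for i,j in((0,2),(1,2),(1,3),(0,3))]
    uv=(proj("top",a)-[240,155]+.5)*800/240
    cv2.polylines(big,[uv.astype(np.int32)],True,(255,0,0),1)
uv=(proj("top",[w(73,20,85.5)])-[240,155]+.5)*800/240;cv2.circle(big,tuple(int(x) for x in uv[0]),4,(255,0,255),1)
cv2.imwrite("pics/fit.png",big)
# bystanders
for n,u in(("jar",(358,138)),("bang",(224,213)),("box",(264,159)),("big",(429,274)),("turq",(442,208))): print(n,np.round(ray("top",u,40)),np.round(loc(ray("top",u,40)[None,:2],p)))
E
```

```text
[ 4.84224e+02 -9.37100e+00  1.48000e-01] 1860.1082322336933
guide 1 [61.5 62.5 70.2 78.7 80.2] [-196.  -181.9   -5.1  181.7  196.3]
runner 1 [25.8 27.4 42.9 58.1 59.6] [-178.2 -172.1   66.5  150.1  157.7]
guide -1 [-80.1 -79.4 -71.2 -63.1 -62.2] [-195.4 -179.7    1.1  180.2  195.6]
runner -1 [-60.1 -59.4 -44.2 -28.  -26.4] [-177.7 -171.7   59.5  149.6  157.1]
base [-99.4 -96.6  -7.1  95.8  99.2] [-197.8 -189.9   57.5  190.2  198. ]
rim [-59.3 -57.3  -3.9  57.4  59.7] [-161.9 -159.2  -89.4  -16.1  -13.4] 69.3068829384049
bar 158 [58.3 58.6 73.4 85.6 88.2] [-147.  -104.5   35.    69.7   73.1] 83.14001758416566
[0.12401282 0.99228062] [72.50663748 21.37214018]
notch [[56.0, -10.0, 30.0], [57.0, -13.0, 25.0], [56.0, 15.0, 31.0], [55.0, 9.0, 34.0], [54.0, 3.0, 33.0], [54.0, -6.0, 26.0], [53.0, -9.0, 30.0], [54.0, -12.0, 25.0], [56.0, 39.0, 34.0], [56.0, 36.0, 33.0], [53.0, 9.0, 30.0], [52.0, 6.0, 32.0], [51.0, -3.0, 32.0], [50.0, -6.0, 31.0], [50.0, -9.0, 29.0], [51.0, -12.0, 25.0], [55.0, 52.0, 33.0], [55.0, 49.0, 34.0], [55.0, 46.0, 31.0], [50.0, 13.0, 33.0], [49.0, 4.0, 32.0], [48.0, -
[... 4743 characters left out ...]
, 27.0, 34.0], [-57.0, 16.0, 33.0], [-44.0, 131.0, 33.0], [-46.0, 117.0, 33.0], [-46.0, 111.0, 34.0], [-48.0, 102.0, 33.0], [-48.0, 99.0, 29.0], [-49.0, 90.0, 33.0], [-50.0, 81.0, 29.0], [-52.0, 72.0, 32.0], [-52.0, 66.0, 31.0], [-54.0, 54.0, 33.0], [-55.0, 49.0, 34.0], [-57.0, 37.0, 33.0], [-46.0, 135.0, 31.0], [-47.0, 129.0, 33.0], [-50.0, 105.0, 33.0], [-50.0, 129.0, 33.0], [-50.0, 126.0, 32.0], [-54.0, 97.0, 34.0], [-56.0, 85.0, 34.0], [-57.0, 79.0, 33.0], [-56.0, 106.0, 30.0], [-57.0, 100.0, 32.0]]
jar [ 682. -110.   40.] [[ 181. -128.]]
bang [449. 290.  40.] [[ 10. 301.]]
box [615. 175.  40.] [[156. 163.]]
big [ 276. -316.   40.] [[-251. -272.]]
turq [ 470. -358.   40.] [[ -65. -343.]]
```

View pics/fit.png

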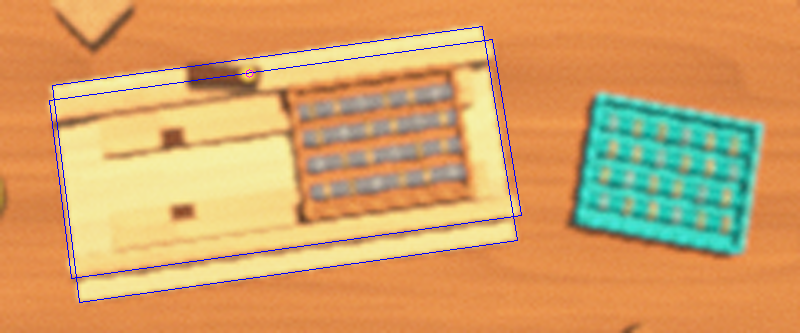

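Targets: the tray at top (355,198), scene (280,213) sits on the runners, brown and about 120 x 150 mm by depth. The similar things are the turquoise tray at top (441,207) and the bigger brown tray on the counter at top (425,272). So the one in the rack is meant, and the enlarged crop confirms it. The rack fit is (484, -9, yaw 0.148). The tray's origin is at y≈-87 of the rack, and the notches suggest it drops at y≈40.

```bash
python3 -m inch '{"hand":[0,0,0,0,0,0,0,0,0,0,0,0,0,0,0,0,0,0,0,0],"turn":[0.104,0,0,0,0,0,0,0,0,0,0,0,0,0,0,0,0,0,0,0],"delta_pos":[[0,0,0],[2.29,-1.89,0],[2.29,-1.89,0],[2.29,-1.89,0],[2.29,-1.89,0],[2.29,-1.89,0],[2.29,-1.89,0],[2.29,-1.89,0],[2.29,-1.89,0],[2.29,-1.89,0],[2.29,-1.89,0],[2.29,-1.89,0],[2.29,-1.89,0],[2.29,-1.89,0],[2.29,-1.89,0],[2.29,-1.89,0],[2.29,-1.89,0],[2.29,-1.89,0],[2.29,-1.89,0],[0,0,0]]}'
cat > where.py <<'E'
from h import *
import json
R=np.array([484.224,-9.371]);Y=.148
def st():
    s=env.state();e=np.array(s["eef_pos"]);d=e[:2]-R;c,n=np.cos(Y),np.sin(Y)
    f=s["ft_force"]
    print("t",round(s["t"],2),"rack xy",np.round([d[0]*c+d[1]*n,-d[0]*n+d[1]*c],1),"tip z",round(e[2]-78,1),"yaw",np.round(s["tcp_rot"],3),"F rack",np.round([f[0]*c+f[1]*n,-f[0]*n+f[1]*c,f[2]],1),"open",round(s["opening"],2))
if __name__=="__main__": st()
E
python3 where.py
```

```text
t: 2.9
eef_pos: [514.9, -206.0, 292.2]
tcp_rot: [3.142, -0.001, 0.151]
ft_force: [0.4, -0.4, 0.5]
opening: 0.008
t 2.9 rack xy [   1.3 -199.1] tip z 214.2 yaw [ 3.142e+00 -1.000e-03  1.510e-01] F rack [ 0.3 -0.4  0.5] open 0.01
```

```bash
python3 -m inch '{"hand":[0,0,0,0,0,0,0],"turn":[0,0,0,0,0,0,0],"delta_pos":[[-0.13,0,3],[0,0,3],[0,0,3],[0,0,3],[0,0,3],[0,0,1.5],[0,0,0]]}'
python3 - <<'E'
from where import *
st()
p,d=viewer.read_camera("scene");cv2.imwrite("pics/sc1.png",cv2.resize(p[120:290,150:410],(800,523),interpolation=cv2.INTER_CUBIC))
E
```

```text
t: 3.6
eef_pos: [511.1, -208.5, 125.4]
tcp_rot: [-3.14, 0.003, 0.147]
ft_force: [-1.4, 0.0, 0.1]
opening: 0.009
t 3.6 rack xy [  -2.8 -200.9] tip z 47.4 yaw [-3.14e+00  3.00e-03  1.47e-01] F rack [-1.4  0.2  0.1] open 0.01
```

View pics/sc1.png

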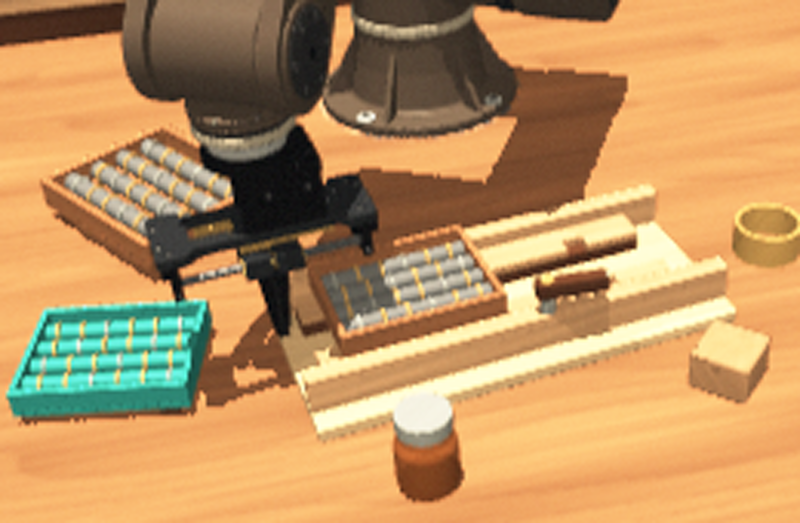

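```bash
python3 - <<'E'
from where import *
p,d=viewer.read_camera("scene");W=cloud("scene",d)
q=p[120:290,150:410]
# dark pixels around bracket ends
for (u,v) in ((178,285),(178,295),(172,270),(366,248),(366,255),(283,330),(280,300),(262,275)):
    U=int(150+u*260/800);V=int(120+v*170/523);print((U,V),p[V,U],np.round(W[V,U]))
E
```

```text
(207, 212) [23 20 21] [ 555. -279.  145.]
(207, 215) [36 36 37] [ 557. -281.  137.]
(205, 207) [22 21 24] [ 556. -281.  161.]
(268, 200) [20 21 22] [ 533. -128.  137.]
(268, 202) [32 48 72] [ 448. -123.   73.]
(241, 227) [23 24 25] [ 521. -207.   56.]
(241, 217) [18 18 19] [ 522. -202.   89.]
(235, 209) [31 31 32] [ 548. -213.  136.]
```

```bash
python3 -m inch '{"hand":[0,0,0,0,0,0,0,0,0,0],"turn":[0,0,0,0,0,0,0,0,0,0],"delta_pos":[[0.3,-1,0],[0,-0.8,0],[0,-0.5,0],[0,-0.5,0],[0,-0.5,0],[0,-0.5,0],[0,-0.5,0],[0,-0.5,0],[0,-0.5,0],[0,-0.5,0]]}' | tail -2
python3 where.py
python3 -m inch '{"hand":[0,0,0,0,0,0,0,0,0,0],"turn":[0,0,0,0,0,0,0,0,0,0],"delta_pos":[[0,-0.5,0],[0,-0.5,0],[0,-0.5,0],[0,-0.5,0],[0,-0.5,0],[0,-0.5,0],[0,-0.5,0],[0,-0.5,0],[0,-0.5,0],[0,-0.5,0]]}' |tail -2
python3 where.py
```

```text
ft_force: [0.8, -4.6, 5.6]
opening: 0.001
t 4.7 rack xy [   1.3 -142.7] tip z 49.4 yaw [ 3.141e+00 -1.000e-03  1.480e-01] F rack [ 0.2 -4.7  5.6] open 0.0
ft_force: [1.4, -5.9, 5.1]
opening: 0.004
t 5.7 rack xy [  1.2 -92.4] tip z 49.2 yaw [3.142 0.    0.148] F rack [ 0.5 -6.   5.1] open 0.0
```

```bash
python3 - <<'E'
from where import *
p,d=viewer.read_camera("scene");cv2.imwrite("pics/sc2.png",cv2.resize(p[120:290,150:410],(800,523),interpolation=cv2.INTER_CUBIC))
st()
E
```

```text
t 5.75 rack xy [  1.  -91.8] tip z 49.1 yaw [-3.141e+00  1.000e-03  1.480e-01] F rack [ 0.3 -2.2  0.9] open 0.0
```

View pics/sc2.png

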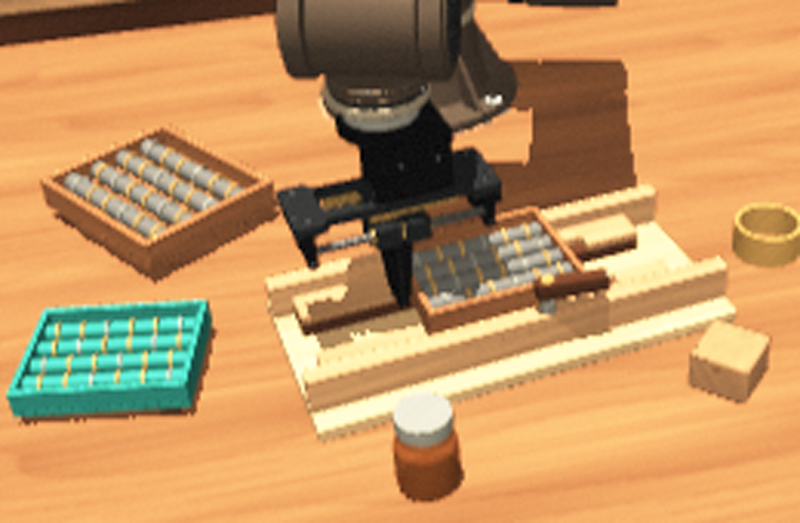

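The tray slides flat; the finger at (400,290) is on its end face. I'm slowing down for the notches.

```bash
python3 -m inch '{"hand":[0,0,0,0,0,0,0,0,0,0],"turn":[0,0,0,0,0,0,0,0,0,0],"delta_pos":[[0,-0.4,0],[0,-0.4,0],[0,-0.4,0],[0,-0.4,0],[0,-0.4,0],[0,-0.4,0],[0,-0.4,0],[0,-0.4,0],[0,-0.3,0],[0,-0.3,0]]}' |tail -2
python3 where.py
for i in 1; do python3 -m inch '{"hand":[0,0],"turn":[0,0],"delta_pos":[[0,-0.3,0],[0,-0.3,0]]}' |tail -2; python3 where.py; done
```

```text
ft_force: [0.0, -1.3, 0.4]
opening: 0.008
t 6.75 rack xy [  1.2 -54.5] tip z 49.2 yaw [-3.142  0.     0.148] F rack [-0.2 -1.3  0.4] open 0.01
ft_force: [0.1, -2.1, 0.2]
opening: 0.008
t 6.95 rack xy [  1.2 -48.6] tip z 49.2 yaw [3.142 0.    0.148] F rack [-0.2 -2.1  0.2] open 0.01
```

```bash
python3 -m inch '{"hand":[0,0],"turn":[0,0],"delta_pos":[[0,-0.2,0],[0,-0.2,0]]}' |tail -2; python3 where.py; python3 -m inch '{"hand":[0,0],"turn":[0,0],"delta_pos":[[0,-0.2,0],[0,-0.2,0]]}' |tail -2; python3 where.py
```

```text
ft_force: [0.7, -1.0, 0.1]
opening: 0.001
t 7.15 rack xy [  1.1 -44.6] tip z 49.2 yaw [-3.141  0.     0.148] F rack [ 0.5 -1.   0.1] open 0.0
ft_force: [0.7, -1.1, -0.2]
opening: 0.008
t 7.35 rack xy [  1.2 -40.8] tip z 49.2 yaw [3.141 0.    0.148] F rack [ 0.5 -1.2 -0.2] open 0.01
```

```bash
cat > tray.py <<'E'
from where import *
def tray(n):
    p,d=viewer.read_camera("scene");cv2.imwrite(f"pics/{n}.png",cv2.resize(p[120:290,150:410],(800,523),interpolation=cv2.INTER_CUBIC))
    W=cloud("scene",d).reshape(-1,3);c=p.reshape(-1,3)[...,:].astype(int)
    D=W[:,:2]-R;C,N=np.cos(Y),np.sin(Y);L=np.stack([D[:,0]*C+D[:,1]*N,-D[:,0]*N+D[:,1]*C,W[:,2]],-1)
    # front rim strip: outer wall
    m=(abs(L[:,0])<59)&(abs(L[:,1])<190)&(L[:,2]>44)&(L[:,2]<85)&(c[:,2]-c[:,0]>35)
    q=L[m];print("tray px",m.sum(),"y",np.round(np.percentile(q[:,1],[1,3,50,97,99]),1),"z",np.round(np.percentile(q[:,2],[50,80,90,95,98]),1))
    for lo in range(-60,140,20):
        k=q[(q[:,1]>lo)&(q[:,1]<=lo+20)]
        if len(k)>8: print(lo,len(k),np.round(np.percentile(k[:,2],[50,90]),1))
    return p,d,L
E
python3 - <<'E'
from tray import *
tray("sc3");st()
E
```

```text
tray px 574 y [-31.5 -31.2  54.2 116.2 118.4] z [62.8 66.8 67.9 68.7 69.7]
-40 68 [61.  68.3]
-20 45 [61.8 67.3]
0 75 [62.1 67.6]
20 59 [62.6 67.9]
40 57 [61.9 67.3]
60 59 [62.7 66.9]
80 73 [63.  67.7]
100 135 [65.1 68.7]
t 7.4 rack xy [  1.2 -40.5] tip z 49.2 yaw [3.142 0.    0.148] F rack [-1.  -1.  -0.3] open 0.0
```

View pics/sc3.png

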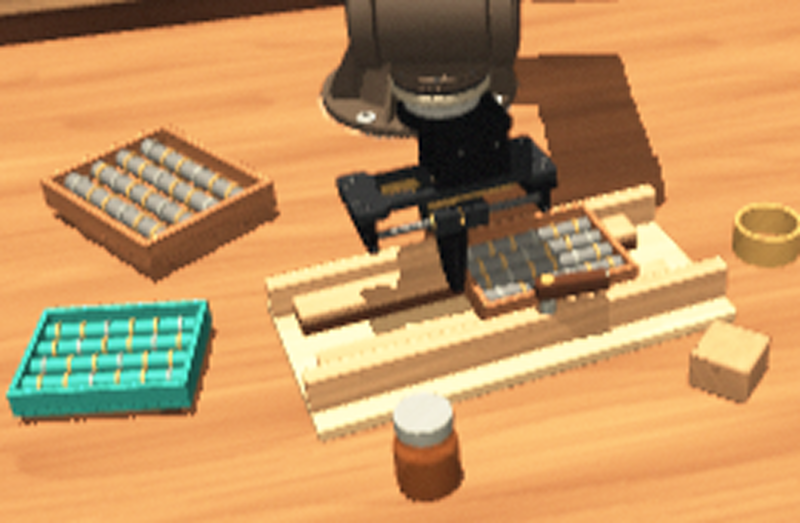

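```bash
python3 -m inch '{"hand":[0,0],"turn":[0,0],"delta_pos":[[0,-0.2,0],[0,-0.2,0]]}' |tail -2; python3 where.py; python3 - <<'E'
from tray import *
p,d,L=tray("sc4")
# compare scene camera depth of tray rim before
import cv2
d0=np.load("scene0.npy");p0=cv2.imread("pics/scene0.png")
W=cloud("scene",d0).reshape(-1,3);c=p0.reshape(-1,3).astype(int)
D=W[:,:2]-R;C,N=np.cos(Y),np.sin(Y);L=np.stack([D[:,0]*C+D[:,1]*N,-D[:,0]*N+D[:,1]*C,W[:,2]],-1)
m=(abs(L[:,0])<59)&(abs(L[:,1])<190)&(L[:,2]>44)&(L[:,2]<85)&(c[:,2]-c[:,0]>35)
q=L[m];print("before z",np.round(np.percentile(q[:,2],[50,80,90,95,98]),1))
E
```

```text
ft_force: [-3.9, -35.7, 3.6]
opening: 0.005
t 7.6 rack xy [  1.4 -38.3] tip z 49.5 yaw [ 3.139e+00 -1.000e-03  1.490e-01] F rack [ -9.1 -34.7   3.6] open 0.0
tray px 577 y [-29.8 -29.2  56.5 118.6 119.7] z [63.1 66.9 68.1 68.8 69.4]
-40 69 [61.3 68.2]
-20 43 [63.2 68. ]
0 69 [62.7 67.3]
20 56 [61.9 67.3]
40 60 [62.9 67.5]
60 62 [62.7 66.8]
80 71 [63.5 68.1]
100 138 [64.8 68.5]
before z [70.9 74.7 76.  76.6 77.2]
```

The rim is 8 mm lower and level along its whole length, and the force jumps to 35 N, so the tray is in the notches against their end walls. Backing off and lifting.

```bash
python3 -m inch '{"hand":[0,0,0,0,0,0,0],"turn":[0,0,0,0,0,0,0],"delta_pos":[[0,1,0],[0,2,0],[0,1,0],[0,0,-3],[0,0,-3],[0,0,-4],[0,0,0]]}' |tail -2; python3 - <<'E'
from tray import *
st()
p,d,L=tray("sc5")
L=L.reshape(400,640,3);P=p.astype(int)
m=(abs(L[...,0]-73)<70)&(abs(L[...,1]-45)<60)&(L[...,2]>66)&(L[...,2]<95)&(P.sum(-1)<200)
# restrict to around expected bar
m[:,:] &= True
n,lab,s,cen=cv2.connectedComponentsWithStats(m.astype(np.uint8))
i=1+np.argmax(s[1:,4]);q=L[lab==i];print(s[i],len(q))
top=q
a=np.round(np.percentile(q,[2,50,98],axis=0),1);print(a)
from numpy.linalg import svd
mu=np.median(q[:,:2],0);v=svd(q[:,:2]-mu)[2][0];print("bar dir",v,"theta",np.arctan2(-v[0]*np.sign(v[1]),abs(v[1])))
e=q[q[:,1]>np.percentile(q[:,1],85)];print("end",np.median(e,0),"th via pivot",np.arctan2(-(np.median(q[:,0])-73),np.median(q[:,1])-20))
E
```

```text
ft_force: [-0.3, -0.9, -0.1]
opening: 0.004
t 8.35 rack xy [  2.3 -77.3] tip z 153.2 yaw [ 3.139 -0.006  0.148] F rack [-0.5 -0.8 -0.1] open 0.0
tray px 684 y [-32.6 -29.9  40.3 117.9 120.7] z [63.1 66.9 68.  68.6 69.4]
-40 136 [61.9 68.4]
-20 65 [63.1 68.1]
0 73 [62.8 67.2]
20 60 [62.8 67.5]
40 67 [62.2 67.2]
60 65 [63.3 66.6]
80 65 [63.5 67.1]
100 136 [65.  68.5]
[324 210  24   8  97] 97
[[76.5 11.2 71.6]
 [83.7 38.9 79.2]
 [89.6 73.5 86.4]]
bar dir [-0.16763903 -0.98584844] theta -0.16843432073361195
end [87.94127636 69.59962416 79.59202231] th via pivot -0.5144984222168291
```

View pics/sc5.png

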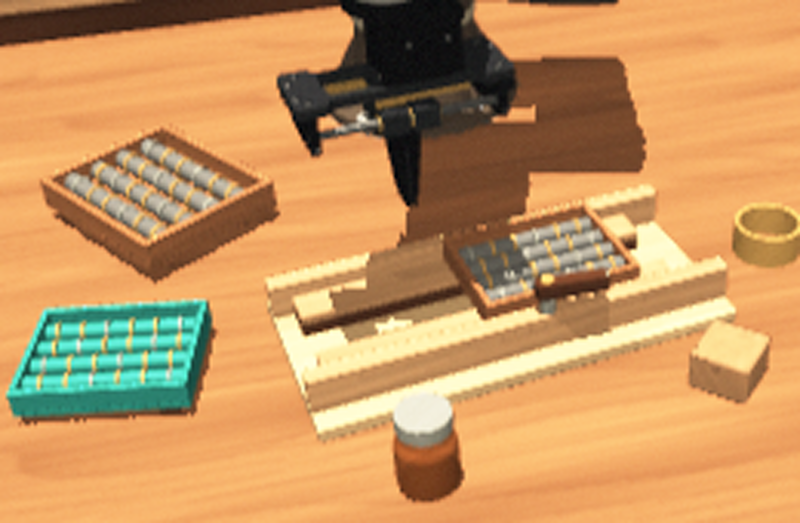

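```bash
python3 -m inch '{"hand":[0,0,0,0,0,0,0],"turn":[0,0,0,0,0,0,0],"delta_pos":[[1.8,-2.25,0],[1.8,-2.25,0],[1.8,-2.25,0],[1.8,-2.25,0],[1.8,-2.25,0],[1.8,-2.25,0],[0,0,0]]}' |tail -2; python3 where.py
python3 -m inch '{"hand":[0,0,0,0,0,0],"turn":[0,0,0,0,0,0],"delta_pos":[[0.4,0,2],[0,0,2],[0,0,2],[0,0,1.5],[0,0,0.6],[0,0,0]]}' |tail -2; python3 - <<'E'
from tray import *
st();tray("sc6")
E
```

```text
ft_force: [-0.3, -0.6, -1.0]
opening: 0.003
t 9.1 rack xy [110.3  60.4] tip z 147.6 yaw [-3.141e+00  1.000e-03  1.500e-01] F rack [-0.4 -0.5 -1. ] open 0.0
ft_force: [-0.2, 0.1, 0.6]
opening: 0.004
t 9.7 rack xy [112.6  57.8] tip z 67.0 yaw [-3.141e+00  2.000e-03  1.470e-01] F rack [-0.2  0.2  0.6] open 0.0
tray px 356 y [-30.6 -30.  -10.7 113.7 118.1] z [62.9 66.9 67.7 68.5 68.9]
-40 141 [62.9 68. ]
-20 81 [63.2 67.3]
0 85 [62.7 67.1]
20 10 [61.8 69. ]
40 11 [62.1 63.9]
100 14 [66.4 68.4]
```

View pics/sc6.png

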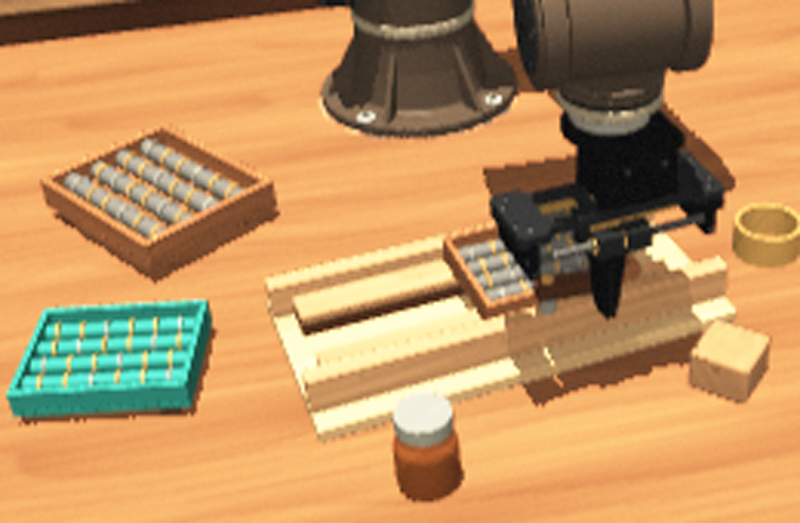

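```bash
python3 -m inch '{"hand":[0,0,0,0,0,0,0,0,0],"turn":[0,0,0,0,0,0,0,0,0],"delta_pos":[[0,0,-0.5],[-0.7,0.1,0],[-0.7,0.1,0],[-0.8,-0.4,0],[-0.5,-0.2,0],[-0.55,-0.2,0],[-0.6,-0.1,0],[-0.65,0,0],[0,0,0]]}' |tail -2; python3 where.py
```

```text
ft_force: [-0.4, -1.0, -0.1]
opening: 0.005
t 10.65 rack xy [67.3 65.3] tip z 73.2 yaw [-3.141e+00  1.000e-03  1.480e-01] F rack [-0.5 -0.9 -0.1] open 0.01
```

```bash
python3 - <<'E'
from tray import *
st();tray("sc7")
p,d=viewer.read_camera("top");cv2.imwrite("pics/top7.png",cv2.resize(p[155:255,240:400],(800,500),interpolation=cv2.INTER_CUBIC))
E
```

```text
t 10.65 rack xy [67.3 65.3] tip z 73.2 yaw [-3.141e+00  1.000e-03  1.480e-01] F rack [-0.5 -0.9 -0.1] open 0.01
tray px 481 y [-78.6 -30.    7.8 117.2 119.4] z [63.  67.  68.  68.7 69.1]
-40 144 [62.9 68.6]
-20 71 [63.3 67.7]
0 72 [62.7 67.5]
20 50 [61.5 66.7]
40 23 [63.4 66.4]
60 34 [62.6 66.6]
80 23 [62.4 67.4]
100 51 [65.9 68.6]
```

View pics/sc7.png

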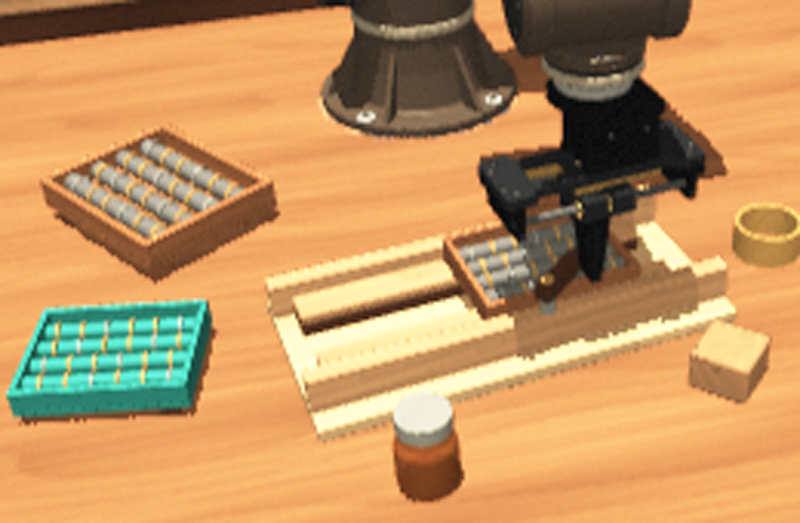

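View pics/top7.png

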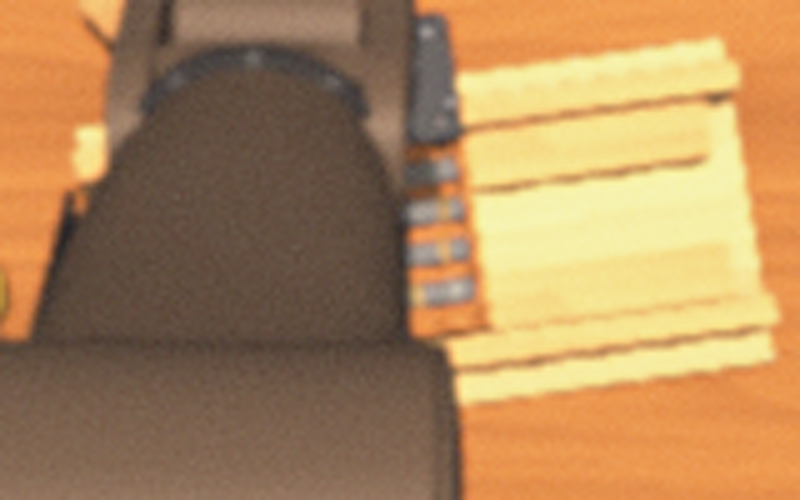

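The button is turning; it now points past the fingertip at (590,265). Continuing the arc.

```bash
python3 -m inch '{"hand":[0,0,0,0,0,0,0],"turn":[0,0,0,0,0,0,0],"delta_pos":[[-0.62,0.15,0],[-0.62,0.22,0],[-0.6,0.4,0],[-0.6,0.45,0],[-0.3,0.4,0],[-0.3,0.4,0],[0,0,0]]}' |tail -2; python3 where.py;  python3 -m inch '{"hand":[0,0,0],"turn":[0,0,0],"delta_pos":[[-0.2,0.4,0],[-0.2,0.4,0],[0,0,0]]}' |tail -2; python3 - <<'E'
from tray import *
st();tray("sc8")
E
```

```text
ft_force: [0.5, 0.4, 0.8]
opening: 0.006
t 11.45 rack xy [37.5 44.4] tip z 73.2 yaw [3.142 0.    0.147] F rack [0.6 0.3 0.8] open 0.01
ft_force: [-0.8, -0.2, 0.7]
opening: 0.0
t 11.75 rack xy [33.6 36.5] tip z 73.2 yaw [3.141 0.    0.148] F rack [-0.8 -0.1  0.7] open 0.0
tray px 562 y [-30.4 -29.9  18.5 118.1 120.3] z [63.4 67.3 68.4 68.9 69.7]
-40 140 [61.7 68.5]
-20 74 [63.5 67.6]
0 67 [62. 67.]
20 45 [63. 68.]
40 44 [63.1 67.6]
60 21 [62.3 66.5]
80 37 [63.1 66.3]
100 124 [65.5 69.2]
```

View pics/sc8.png

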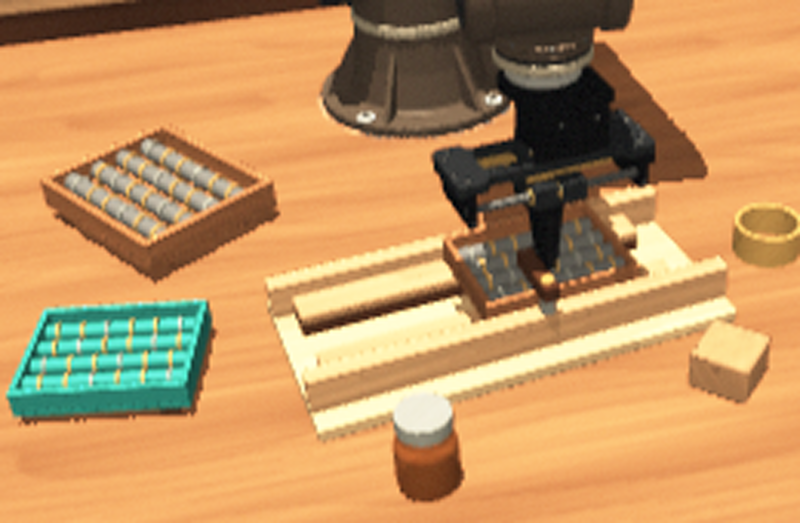

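```bash
python3 -m inch '{"hand":[0,0,0,0,0,0,0],"turn":[0,0,0,0,0,0,0],"delta_pos":[[0,-1,0],[0,-1,0],[0,0,-3],[0,0,-4],[0,0,-4],[0,0,-4],[0,0,0]]}' |tail -2
python3 -m inch '{"hand":[0,0,0,0,0,0,0,0],"turn":[0,0,0,0,0,0,0,0],"delta_pos":[[0,-4,0],[0,-4,0],[0,-4,0],[0,-4,0],[0,-4,0],[0,-4,0],[0,-4,0],[0,0,0]]}' |tail -2
python3 - <<'E'
from tray import *
st();tray("sc9")
p,d=viewer.read_camera("top");np.save("top9.npy",d);cv2.imwrite("pics/top9raw.png",p)
def w(x,y,z):c,s=np.cos(Y),np.sin(Y);return [R[0]+c*x-s*y,R[1]+s*x+c*y,z]
big=cv2.resize(p[155:255,240:400],(800,500),interpolation=cv2.INTER_CUBIC)
th=1.57
a=[(18,28),(18,12),(84,12),(84,28)]
uv=(proj("top",[w(x,y,85.5) for x,y in a])-[240,155]+.5)*5
cv2.polylines(big,[uv.astype(np.int32)],True,(255,0,0),1)
cv2.imwrite("pics/top9.png",big)
P=cloud("top",d).reshape(-1,3);D=P[:,:2]-R;c,s=np.cos(Y),np.sin(Y);L=np.stack([D[:,0]*c+D[:,1]*s,-D[:,0]*s+D[:,1]*c,P[:,2]],-1)
b=L[(L[:,2]>77)&(L[:,2]<95)&(abs(L[:,0]-55)<60)&(abs(L[:,1]-20)<70)]
print("bar",len(b),np.round(np.percentile(b,[3,50,97],axis=0),1))
v=np.linalg.svd(b[:,:2]-b[:,:2].mean(0))[2][0];v*=-np.sign(v[0]);print("theta",np.arctan2(-v[0],v[1]))
for lo in(20,40,60,80):
  k=b[(b[:,0]>lo-4)&(b[:,0]<lo+10)];print(lo,len(k),np.round(k[:,1].mean() if len(k) else 0,1))
t=L[(L[:,2]>58)&(L[:,2]<72)&(abs(L[:,0])<62)];print("rim",np.round(np.percentile(t,[1,50,99],axis=0),1))
E
```

```text
ft_force: [0.3, 0.0, 0.2]
opening: 0.005
ft_force: [0.4, -0.7, -1.1]
opening: 0.003
t 13.3 rack xy [ 32.8 341.3] tip z 222.1 yaw [-3.141e+00  1.000e-03  1.520e-01] F rack [ 0.3 -0.7 -1.1] open 0.0
tray px 731 y [-30.1 -29.7  39.6 117.8 119.4] z [63.2 67.2 68.2 69.  71.2]
-40 139 [63.  68.1]
-20 74 [62.9 67.4]
0 97 [63.3 79.2]
20 50 [62.6 67.5]
40 75 [63. 68.]
60 77 [62.9 67.5]
80 67 [62.9 67.9]
100 139 [65.  68.8]
bar 121 [[19.9 13.  80. ]
 [48.8 20.4 84.5]
 [80.4 27.7 89.4]]
theta 1.5725924432046074
20 23 20.7
40 27 20.6
60 26 20.1
80 10 20.2
rim [[-59.  -31.5  58. ]
 [ -0.4  45.2  61.5]
 [ 60.3 117.1  69.5]]
```

View pics/sc9.png

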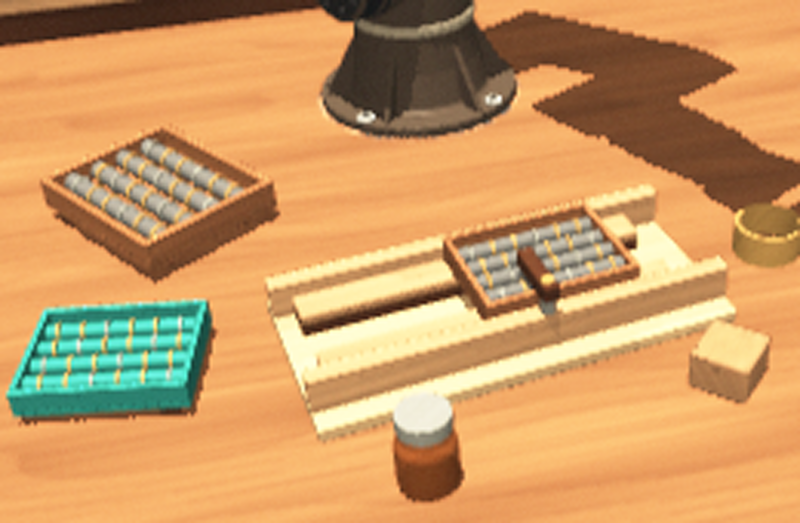

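View pics/top9.png

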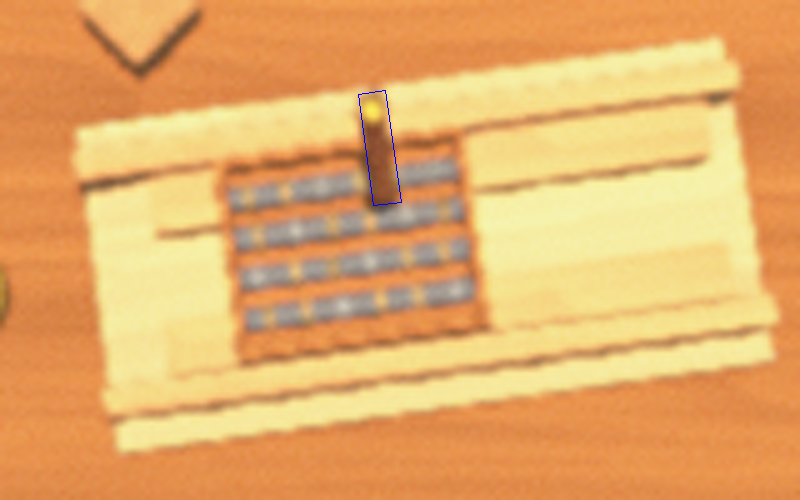

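The bar lies on the drawn 1.57 outline at (380,148), measured angle 1.57. The tray is level in its notches, the bystanders are where they were, and the hand is well clear. Handing in.

```bash
python3 - <<'E'
from where import *
st();print(ticket.job_done())
E
```

```text
t 13.4 rack xy [ 33.1 338.1] tip z 222.2 yaw [3.141e+00 1.000e-03 1.500e-01] F rack [ 0.5  0.3 -0.4] open 0.01
the job is handed in; nothing more can be done
None
```

I slid the brown ring tray about 132 mm along the runners with the closed fingertips until it dropped into the notches. I then pushed the turn button round to point straight across the rim, moved the hand clear and handed the job in at 13.4 s.

- **Tray:** It now sits at about y = 44 mm of the rack. The rim is 8 mm lower than before and level along its length. The push peaked at about 36 N (wrist reading) when the notch walls stopped it.
- **Button:** The final top picture gave an angle of 1.57, and the bar matched the outline drawn for that angle.
- **Bystanders:** In the last pictures the jar, bangles, box and the two look-alike trays appear where they were. I checked these by eye only.
- **Disagreements:** Depth from the scene camera read rim heights about 3 mm above the stated ones, both before and after the drop. I therefore relied on the 8 mm change and the jump in force. The upward force also read about 5 N early in the push. It faded later and the tray looked flat throughout.

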